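# Close the clip-lid spares box

### The job

Put the lid that fits onto the open spares box so that it sits flat on the rim, then fold each of the four snap tabs around the rim over the lid and press it down until it clicks, so that all four are fully shut. The box stands on springy foam and gives as you press, so press until you feel the tab engage, but gently: the plastic cracks under a hard shove. Leave everything else on the table where it is.

Things in the scene. Friction and masses are not known exactly. Their poses are not given: they have to be found in the camera images.
- box: light grey open-topped plastic box, 156 (x) x 116 (y) mm outside, 60 mm high, walls 5 mm, a charger inside below the rim. Origin: centre of its underside, 18 mm above the table; z up, x along the long side. A black snap tab is hinged on the rim in the middle of each side. Box and tabs crack if the robot presses on them with more than 60 N
- pad: dark foam pad, 190 x 150 x 20 mm, flat on the table, in which the box stands; origin: centre of its underside. It holds the box sideways but gives under it: the whole box sinks 1 to 3 mm under the lid and some millimetres more under a press, before the foam is packed hard, and rises again; how far is only to be felt
- lid: light grey lid of this box, loose, right way up on the table: plate 154 (x) x 114 (y) x 5 mm, under it a 138 x 98 x 7 mm step that enters the box with 4 mm play all round, on top a grip rib along x, 70 long, 14 wide, 28 mm high. 140-280 g. Origin: centre of the step's underside; plate top at 12, rib top at 40 mm. Seated, its origin is 53 mm above the box's; either way round will do
- hinge_a (a point): middle of the hinge line of the snap tab on the box's +x end (short side), 64 mm above the box's underside; fixed to the box, axes as the box's. The tab is a plate 34 mm wide, 26 mm from hinge to nose, 4 mm thick, about upright at the start. Shut, it lies flat over the lid's edge, nose towards the box's centre, upper face 6 mm above the hinge line
- tab_a (a joint): angle (rad) of the snap tab at hinge_a: 0 = flat shut, 1.57 = upright, more = leaning outward (to 1.75). Stiff snap: it resists folding in (8 to 16 N in the middle of the plate); let go above about 0.2 rad it springs upright again, below that it may stay half shut, and only pressed to under 0.07 rad is it engaged and stays flat. It cannot shut if the lid is not down
- hinge_b (a point): middle of the hinge line of the snap tab on the box's +y side (long side), 64 mm above the box's underside; fixed to the box, axes as the box's. The tab is a plate 34 mm wide, 26 mm from hinge to nose, 4 mm thick, about upright at the start. Shut, it lies flat over the lid's edge, nose towards the box's centre, upper face 6 mm above the hinge line
- tab_b (a joint): angle (rad) of the snap tab at hinge_b: 0 = flat shut, 1.57 = upright, more = leaning outward (to 1.75). Stiff snap: it resists folding in (8 to 16 N in the middle of the plate); let go above about 0.2 rad it springs upright again, below that it may stay half shut, and only pressed to under 0.07 rad is it engaged and stays flat. It cannot shut if the lid is not down
- hinge_c (a point): middle of the hinge line of the snap tab on the box's -x end (short side), 64 mm above the box's underside; fixed to the box, axes as the box's. The tab is a plate 34 mm wide, 26 mm from hinge to nose, 4 mm thick, about upright at the start. Shut, it lies flat over the lid's edge, nose towards the box's centre, upper face 6 mm above the hinge line
- tab_c (a joint): angle (rad) of the snap tab at hinge_c: 0 = flat shut, 1.57 = upright, more = leaning outward (to 1.75). Stiff snap: it resists folding in (8 to 16 N in the middle of the plate); let go above about 0.2 rad it springs upright again, below that it may stay half shut, and only pressed to under 0.07 rad is it engaged and stays flat. It cannot shut if the lid is not down
- hinge_d (a point): middle of the hinge line of the snap tab on the box's -y side (long side), 64 mm above the box's underside; fixed to the box, axes as the box's. The tab is a plate 34 mm wide, 26 mm from hinge to nose, 4 mm thick, about upright at the start. Shut, it lies flat over the lid's edge, nose towards the box's centre, upper face 6 mm above the hinge line
- tab_d (a joint): angle (rad) of the snap tab at hinge_d: 0 = flat shut, 1.57 = upright, more = leaning outward (to 1.75). Stiff snap: it resists folding in (8 to 16 N in the middle of the plate); let go above about 0.2 rad it springs upright again, below that it may stay half shut, and only pressed to under 0.07 rad is it engaged and stays flat. It cannot shut if the lid is not down
- small_lid: bystander: spare lid of the same make but for a smaller box: 104 x 74 mm plate with a 45 mm rib; it does not belong on this box. It may lie where the right lid could be. Origin: centre of its underside
- charger: bystander: black charger brick 110 x 50 x 32 mm; origin: centre of its underside
- tape: bystander: cardboard ring (empty tape roll) lying flat, 100 mm across, 25 mm high; origin: centre of its underside
- screwdriver: bystander: screwdriver lying flat beyond the box; origin: on the underside
- mug: bystander: white mug 80 mm across, 90 mm tall; origin: centre of its foot
- mouse: bystander: black computer mouse 105 x 62 x 34 mm; origin: centre of its underside

How it is judged:
By the outcome, as a careful person would: the job done as asked, in the order asked, and still so for the second after the job is handed in, with the robot touching nothing.
It also fails if it takes over 67 s, if anything falls off the work surface, if the arm or the gripper's body presses on something with over 40 N, if the wrist force passes 120 N, or if a joint passes its speed limit or range.

### The arm

A 7-joint arm with a two-finger parallel gripper is mounted at the origin on the work surface. World frame = base frame: x ahead of the robot, y to its left, z up, the work surface at z = 0. Lengths are in mm, angles in rad, forces in N, time in s.
With the tool pointing down it reaches from about 400 to 875 mm from the base axis. Payload 4.4 kg.
Tool frame: the origin (TCP) lies at the very end of the fingers, on their centre line; the grasp point (between the pads) lies hold_point_z behind it (hold_point_z is the distance from the TCP to the grasp point, in mm); z points along the fingers, x is the direction in which the jaws open and shut, and the axes are right-handed (so a half turn about z gives the same grasp; the last joint's range is limited). The gripper opens to 85 mm and grips with 20 to 120 N. Pads are 22 mm wide; open, the fingers measure 114 mm over their backs; the gripper's body (76 mm by 85 mm) begins 54 mm behind the grasp point. The pads swing forward as they close: fully open they stand 13 mm farther back than shut.
Start: joints at [1.089, 0.628, 0.038, 1.517, -0.027, 0.996, -0.02], TCP at [262.577, -594.618, 231.313] pointing down, gripper open.
Joint ranges: [-3.06, 3.06], [-0.37, 2.12], [-1.25, 1.32], [0.18, 2.47], [-1.1, 4.24], [0.23, 1.98], [-2.94, 2.94]. Speed limits (rad/s): [2.57, 2.57, 3.14, 3.14, 3.14, 3.14, 3.14].

### API

Orientations are given as a rotation vector (axis times angle).
In Python, from workcell import * gives the robot as it stands.
- The arm moves only by the shell command python3 -m jog 'ROWS' [OPENING] [FORCE]. ROWS is JSON, a list of rows, each an object of numbers: "x", "y", "z": the shift along the tool's x, y, z in m; "roll": the turn about the tool's z in degrees. A call has 1 to 12 rows; each row shifts and turns the commanded pose from where the row before left it, along the tool's axes as they then stand; what a row does not reach is not made up. A row lasts 1/10 s, in which the tool goes at most 50 mm and 8.59 degrees, less where a joint would pass 70% of its speed; a pose out of reach is approached as far as the arm can. A call is refused whole if a number of a shift passes 0.05 or a number of a turn 8.59, either way. A call with a gripper value outside its range is refused whole. OPENING is the closure, from -1 (fully open) to 1 (shut), set as the call begins (- or left out, the last holds). The fingers move at their own pace and stop on an object; FORCE is the grip in N (left out, the last holds). Time passes only in rows, so rows that do not move let the fingers close. It gives the time, the measured TCP pose, the force and the opening at its end, in the units of the state.
- sense(): the state, without advancing time (a new reading comes with each control period).
- snapshot(name): name is "side" or "top"; returns (picture, depth): 420x560x3 uint8, blue, green, red; 420x560 float32, mm along the optical axis (not along the pixel's ray), 0 where there is no reading.
- calibration(name): a dict with "camera_matrix" (3x3 intrinsics, pixels), "extrinsics" (4x4, takes a point from camera to world coordinates). Camera axes: x right, y down, z forward; pixel columns grow to the right and rows downward; lengths in mm; the calibration is good to about 2 mm. A picture is of the moment at which its call begins. calibration takes no time and is no camera call.
- hand_in(): hands the job in, once; it reports no verdict.
The state is a dict: "time": time; "joints": joint angles; "dq": joint speeds; "joint_efforts": joint torques, N m; "position": TCP position; "tool_rot": TCP orientation; "force": force on the tool from outside, world axes, zero at the start; "moment": the same for the moment, N m; "gripper_width": opening from 0.0 (shut) to 1.0 (fully open).
Only numpy, scipy, OpenCV 4.12 (cv2) and the standard library are available. Lean on these libraries where they do the work, as an engineer would, in place of code of your own. Each camera call takes 0.05 s, during which the arm holds its last target. There are 200 camera calls.

## Working session

There is one attempt and no reset: what is moved stays moved. The work goes in short steps, Python scripts to look and compute and a shell command to move; the robot and the scene stay as the last step left them, time stands still between calls to the robot, and variables do not carry over. Pictures are saved under pics/ and viewed, about 8 in all and at most 12, crops included, and the job is handed in when it is done.

```bash
ls; mkdir -p pics; python3 - <<'E'
from workcell import *
import numpy as np,cv2
s=sense();print(s)
for n in("top","side"):
    p,d=snapshot(n);cv2.imwrite(f"pics/{n}0.png",p);np.save(f"{n}0.npy",d);c=calibration(n);print(n,c)
E
```

```text
pics
{'time': 0.0, 'joints': array([ 1.08923146,  0.62933731,  0.03844297,  1.51837823, -0.0270107 ,
        0.9962905 , -0.01997576]), 'dq': array([-6.63175923e-04, -1.44317851e-03, -1.65823176e-03,  6.13710589e-04,
       -4.78860575e-05, -3.72462087e-05, -1.06716571e-03]), 'joint_efforts': array([ 3.50994460e-04, -5.63402367e+01,  1.22674081e+00, -1.93446833e+01,
        1.11081617e-02,  1.06173943e-02,  2.37528491e-05]), 'position': array([ 262.30354856, -594.03833476,  230.39154354]), 'tool_rot': array([-2.63125248e+00,  1.71455362e+00,  2.50762012e-03]), 'force': array([-0.61719858, -0.35251419, -0.29900465]), 'moment': array([ 0.07377812,  0.05340584, -0.00883174]), 'gripper_width': 1.0013337404151428}
top {'camera_matrix': array([[392.4842208 ,   0.        , 278.40341882],
       [  0.        , 392.4842208 , 210.20295725],
       [  0.        ,   0.        ,   1.        ]]), 'extrinsics': array([[-3.22563587e-03, -9.82683540e-01,  1.85263745e-01,
         3.83006527e+02],
       [-9.99980744e-01,  4.15196411e-03,  4.61230571e-03,
         3.47797958e+00],
       [-5.30164533e-03, -1.85245300e-01, -9.82678010e-01,
         1.14769450e+03],
       [ 0.00000000e+00,  0.00000000e+00,  0.00000000e+00,
         1.00000000e+00]])}
side {'camera_matrix': array([[405.5606573 ,   0.        , 276.96763425],
       [  0.        , 405.5606573 , 214.29631641],
       [  0.        ,   0.        ,   1.        ]]), 'extrinsics': array([[-6.60724803e-01, -3.92817077e-01,  6.39638553e-01,
        -1.14355138e+02],
       [-7.50316265e-01,  3.21060229e-01, -5.77880466e-01,
         6.42224955e+02],
       [ 2.16388148e-02, -8.61751167e-01, -5.06869499e-01,
         6.41066628e+02],
       [ 0.00000000e+00,  0.00000000e+00,  0.00000000e+00,
         1.00000000e+00]])}
```

View pics/top0.png

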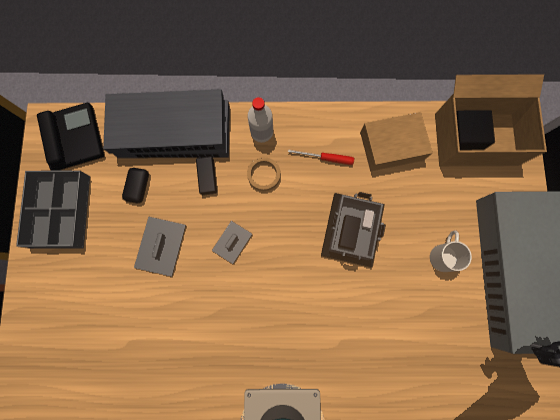

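View pics/side0.png

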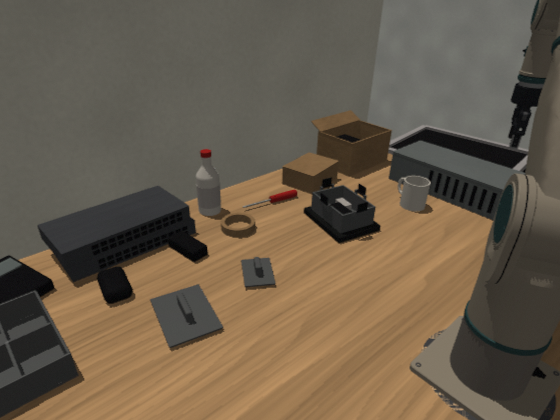

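The top view shows the large lid at about (160,246), the small lid at (232,242), and the box at (357,229) with its long side roughly vertical in the image. Next I measure the poses from the depth data.

```bash
cat > h.py <<'E'
from workcell import *
import numpy as np,cv2
def cloud(n,d):
    c=calibration(n);K=c["camera_matrix"];T=c["extrinsics"]
    v,u=np.mgrid[:d.shape[0],:d.shape[1]]
    P=np.stack([(u-K[0,2])*d/K[0,0],(v-K[1,2])*d/K[1,1],d],-1)
    W=P@T[:3,:3].T+T[:3,3]; W[d<=0]=np.nan
    return W
def sel(W,r,z0,z1):
    u0,u1,v0,v1=r;w=W[v0:v1,u0:u1].reshape(-1,3)
    return w[(w[:,2]>z0)&(w[:,2]<z1)]
def rect(w):
    (c,s,a)=cv2.minAreaRect(w[:,:2].astype(np.float32))
    return np.round(c,1),np.round(s,1),round(a,1),len(w),"z",np.round(np.median(w[:,2]),1)
E
python3 - <<'E'
from h import *
W=cloud("top",np.load("top0.npy"))
L=(125,195,205,285);B=(310,395,180,280)
print("table",np.nanmedian(W[290:310,150:400,2]))
for nm,r,a,b in(("lid plate",L,7,18),("rib",L,32,46),("pad",B,12,26),("rim",B,70,84),("tabs",B,88,120),("small",(205,260,215,270),6,60)):
    w=sel(W,r,a,b);print(nm,rect(w))
w=sel(W,B,88,125)
# cluster tabs
_,lab,c=cv2.kmeans(w[:,:2].astype(np.float32),4,None,(3,50,.1),10,0)
for i in range(4):
    q=w[lab[:,0]==i];print(np.round(c[i],1),len(q),np.round(q.min(0)),np.round(q.max(0)))
p=cv2.imread("pics/top0.png");cv2.imwrite("pics/boxc.png",cv2.resize(p[180:280,310:400],None,fx=6,fy=6,interpolation=2))
E
```

```text
table -1.2537801538394433
lid plate (array([493.5, 354.1]), array([115.4, 154. ]), 77.4, 1847, 'z', np.float64(11.0))
rib (array([493.6, 353.3]), array([15.4, 69.4]), 77.9, 130, 'z', np.float64(38.3))
pad (array([ 539. , -207.3]), array([150.5, 190.1]), 76.5, 1622, 'z', np.float64(20.1))
rim (array([ 538.8, -206.5]), array([135.2, 175.1]), 76.8, 521, 'z', np.float64(77.0))
tabs (array([ 538.6, -207.4]), array([160.3, 131.3]), 23.5, 126, 'z', np.float64(104.8))
small (array([521.5, 172.8]), array([139.7, 103.7]), 57.9, 897, 'z', np.float64(11.1))
[ 453.9 -186.2] 31 [ 449. -201.   90.] [ 459. -171.  108.]
[ 623.6 -226.6] 38 [ 620. -243.   89.] [ 629. -203.  110.]
[ 553.  -139.6] 24 [ 530. -145.   88.] [ 570. -136.  110.]
[ 522.9 -271.5] 33 [ 507. -277.   88.] [ 540. -267.  110.]
```

View pics/boxc.png

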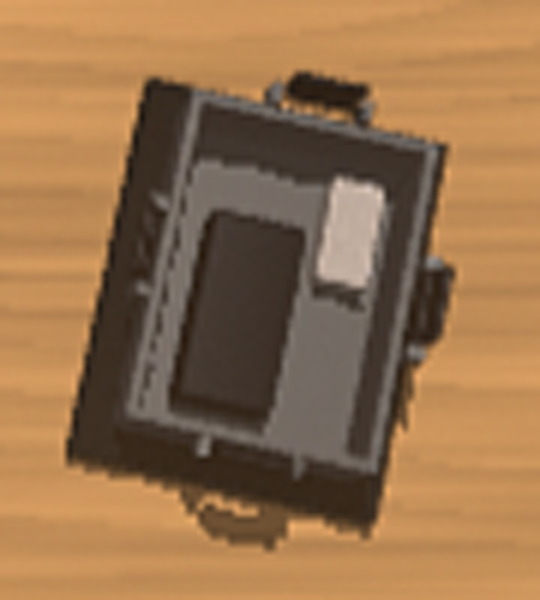

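The crop shows the box with four upright tabs and pad offsets that agree. The box centre is about (539,-207) with its long axis at -13.4°. The lid is at (493.5,353.7) with its long axis at -12.4°. Both measured sizes match the given ones. I'll start moving towards the lid.

```bash
cat > to.py <<'E'
# usage: to.py x y z yaw_deg(of tool x) : remaining shift in tool axes (m) and roll (deg)
import sys
from h import *
from scipy.spatial.transform import Rotation as R
s=sense();M=R.from_rotvec(s["tool_rot"]).as_matrix()
t=np.array([float(a) for a in sys.argv[1:4]]);yaw=np.degrees(np.arctan2(M[1,0],M[0,0]))
d=M.T@(t-s["position"])/1000
print("t",round(s["time"],2),"pos",s["position"].round(1),"yaw",yaw.round(1),"tilt",np.degrees(np.arccos(-M[2,2])).round(1),"F",s["force"].round(1),"w",round(s["gripper_width"],3),"j7",s["joints"][6].round(2))
print("shift",d.round(4),"norm",np.linalg.norm(d).round(3),"roll",round(-((float(sys.argv[4])-yaw+180)%360-180),1))
E
python3 -c "
import workcell;print([n for n in dir(workcell) if n[0]!='_']);print(getattr(workcell,'hold_point_z',None))"
python3 -m jog '[{"x":-0.035,"y":-0.033},{"x":-0.035,"y":-0.033},{"x":-0.035,"y":-0.033},{"x":-0.035,"y":-0.033},{"x":-0.035,"y":-0.033},{"x":-0.035,"y":-0.033},{"x":-0.035,"y":-0.033},{"x":-0.035,"y":-0.033},{"x":-0.035,"y":-0.033},{"x":-0.035,"y":-0.033},{"x":-0.035,"y":-0.033},{"x":-0.035,"y":-0.033}]' -1 60
python3 to.py 493.5 353.7 150 77.6
```

```text
['IKError', 'calibration', 'hand_in', 'hold_point_z', 'sense', 'snapshot']
18.700000000000003
t 0.1 pos [ 262.4 -594.1  230.5] yaw -66.2 tilt 0.1 F [-0.4  0.2 -0.1] w 1.002 j7 -0.02
shift [-0.7735 -0.5943  0.0818] norm 0.979 roll -143.8invalid input at $[0]: expected keys x, y, z, roll
```

```bash

python3 -m jog '[{"x":-0.035,"y":-0.033,"z":0,"roll":0},{"x":-0.035,"y":-0.033,"z":0,"roll":0},{"x":-0.035,"y":-0.033,"z":0,"roll":0},{"x":-0.035,"y":-0.033,"z":0,"roll":0},{"x":-0.035,"y":-0.033,"z":0,"roll":0},{"x":-0.035,"y":-0.033,"z":0,"roll":0},{"x":-0.035,"y":-0.033,"z":0,"roll":0},{"x":-0.035,"y":-0.033,"z":0,"roll":0},{"x":-0.035,"y":-0.033,"z":0,"roll":0},{"x":-0.035,"y":-0.033,"z":0,"roll":0},{"x":-0.035,"y":-0.033,"z":0,"roll":0},{"x":-0.035,"y":-0.033,"z":0,"roll":0}]' -1 60
python3 to.py 493.5 353.7 150 77.6
```

```text
time: 1.3
position: [455.4, -48.6, 231.3]
tool_rot: [2.632, -1.715, -0.0]
force: [0.7, -0.4, 0.4]
gripper_width: 1.0
t 1.3 pos [455.4 -48.6 231.3] yaw -66.2 tilt 0.0 F [ 0.7 -0.4  0.4] w 1.0 j7 -1.13
shift [-0.3526 -0.1973  0.0813] norm 0.412 roll -143.8
```

```bash

python3 -m jog '[{"x":-0.039,"y":-0.022,"z":0.009,"roll":0},{"x":-0.039,"y":-0.022,"z":0.009,"roll":0},{"x":-0.039,"y":-0.022,"z":0.009,"roll":0},{"x":-0.039,"y":-0.022,"z":0.009,"roll":0},{"x":-0.039,"y":-0.022,"z":0.009,"roll":0},{"x":-0.039,"y":-0.022,"z":0.009,"roll":0},{"x":-0.039,"y":-0.022,"z":0.009,"roll":0},{"x":-0.039,"y":-0.022,"z":0.009,"roll":0},{"x":-0.039,"y":-0.022,"z":0.009,"roll":0},{"x":0,"y":0,"z":0,"roll":-8.5},{"x":0,"y":0,"z":0,"roll":-8.5},{"x":0,"y":0,"z":0,"roll":-8.5}]'
python3 -m jog '[{"x":0,"y":0,"z":0,"roll":-8.5},{"x":0,"y":0,"z":0,"roll":-8.5},{"x":0,"y":0,"z":0,"roll":-8.5},{"x":0,"y":0,"z":0,"roll":-8.5},{"x":0,"y":0,"z":0,"roll":-8.5},{"x":0,"y":0,"z":0,"roll":-8.5},{"x":0,"y":0,"z":0,"roll":-8.5},{"x":0,"y":0,"z":0,"roll":-8.5},{"x":0,"y":0,"z":0,"roll":-8.5},{"x":0,"y":0,"z":0,"roll":-8.5},{"x":0,"y":0,"z":0,"roll":-8.5},{"x":0,"y":0,"z":0,"roll":-8.5}]' >/dev/null
python3 to.py 493.5 353.7 16 77.6
```

```text
time: 2.5
position: [494.0, 350.9, 149.5]
tool_rot: [2.948, -1.081, -0.001]
force: [0.8, -1.5, 0.3]
gripper_width: 0.997
t 3.7 pos [494.5 350.2 149.9] yaw 61.7 tilt 0.0 F [-0.1  0.2 -0.4] w 0.998 j7 -0.09
shift [ 0.0027 -0.0025  0.1339] norm 0.134 roll -15.9
```

```bash

python3 -m jog '[{"x":0.0027,"y":-0.0025,"z":0,"roll":-8},{"x":0,"y":0,"z":0.03,"roll":-7.9},{"x":0,"y":0,"z":0.045,"roll":0},{"x":0,"y":0,"z":0.035,"roll":0},{"x":0,"y":0,"z":0.015,"roll":0},{"x":0,"y":0,"z":0.008,"roll":0},{"x":0,"y":0,"z":0,"roll":0}]'
python3 to.py 493.5 353.7 17 77.6
python3 - <<'E'
from h import *
p,d=snapshot("side");cv2.imwrite("pics/s1.png",cv2.resize(p[180:390,60:340],None,fx=2.5,fy=2.5,interpolation=2))
E
```

```text
time: 4.4
position: [493.6, 354.4, 17.2]
tool_rot: [-2.455, -1.961, 0.0]
force: [0.1, 0.4, 0.2]
gripper_width: 0.996
t 4.4 pos [493.6 354.4  17.2] yaw 77.2 tilt 0.0 F [0.1 0.4 0.2] w 0.996 j7 0.0
shift [-0.0007  0.0001  0.0002] norm 0.001 roll -0.4
```

View pics/s1.png

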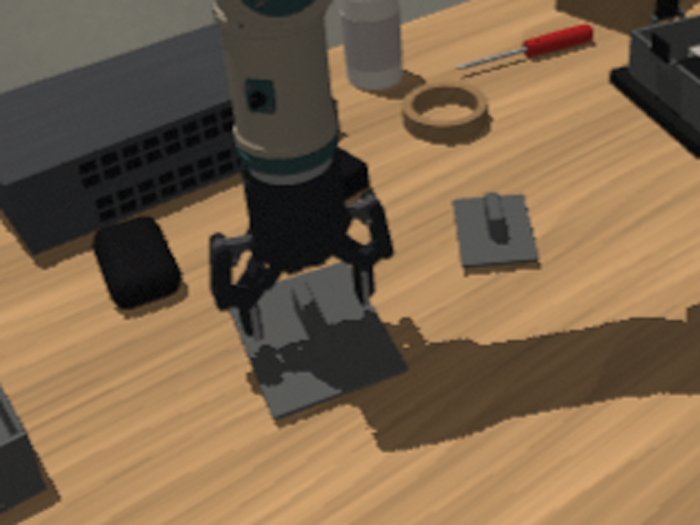

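The fingers, at crop pixels (245,310) and (365,280), straddle the rib at (310,300). I'll close on it.

```bash

python3 -m jog '[{"x":0,"y":0,"z":0,"roll":0},{"x":0,"y":0,"z":0,"roll":0},{"x":0,"y":0,"z":0,"roll":0},{"x":0,"y":0,"z":0,"roll":0},{"x":0,"y":0,"z":0,"roll":0},{"x":0,"y":0,"z":0,"roll":0},{"x":0,"y":0,"z":0,"roll":0}]' 1 70
python3 -m jog '[{"x":0,"y":0,"z":-0.01,"roll":0},{"x":0,"y":0,"z":-0.03,"roll":0},{"x":0,"y":0,"z":-0.045,"roll":0},{"x":0,"y":0,"z":-0.045,"roll":0},{"x":0,"y":0,"z":-0.03,"roll":0},{"x":0,"y":0,"z":0,"roll":0}]'
python3 to.py 539 -207 175 76.2
```

```text
time: 5.15
position: [493.9, 354.3, 17.8]
tool_rot: [2.455, 1.96, 0.001]
force: [0.1, 0.5, 6.3]
gripper_width: 0.147
time: 5.75
position: [495.2, 356.5, 182.1]
tool_rot: [-2.454, -1.96, -0.013]
force: [-0.1, 1.7, -2.6]
gripper_width: 0.145
t 5.75 pos [495.2 356.5 182.1] yaw 77.2 tilt 0.5 F [-0.1  1.7 -2.6] w 0.145 j7 0.16
shift [-0.5399  0.1673  0.0042] norm 0.565 roll 1.0
```

```bash

python3 -m jog '[{"x":-0.025,"y":0.008,"z":0,"roll":0},{"x":-0.045,"y":0.014,"z":0,"roll":0},{"x":-0.045,"y":0.014,"z":0,"roll":0},{"x":-0.045,"y":0.014,"z":0,"roll":0},{"x":-0.045,"y":0.014,"z":0,"roll":0},{"x":-0.045,"y":0.014,"z":0,"roll":0},{"x":-0.045,"y":0.014,"z":0,"roll":0},{"x":-0.045,"y":0.014,"z":0,"roll":0},{"x":-0.045,"y":0.014,"z":0,"roll":0},{"x":-0.045,"y":0.014,"z":0,"roll":0},{"x":-0.045,"y":0.014,"z":0,"roll":0},{"x":-0.04,"y":0.012,"z":0,"roll":1}]'
python3 -m jog '[{"x":-0.02,"y":0.008,"z":0,"roll":0},{"x":-0.005,"y":0,"z":0,"roll":0},{"x":0,"y":0,"z":0,"roll":0},{"x":0,"y":0,"z":0,"roll":0}]'
python3 to.py 539 -207 175 76.4
python3 - <<'E'
from h import *
p,d=snapshot("top");cv2.imwrite("pics/t2.png",cv2.resize(p[160:300,290:420],None,fx=4,fy=4,interpolation=2))
W=cloud("top",d);W=W[150:300,290:420].reshape(-1,3)
for a,b in((140,160),):
    w=W[(W[:,2]>a)&(W[:,2]<b)];print(rect(w))
p,d=snapshot("side");cv2.imwrite("pics/s2.png",cv2.resize(p[100:260,260:440],None,fx=4,fy=4,interpolation=2));np.save("s2.npy",d)
W=cloud("side",d);w=W.reshape(-1,3);w=w[(abs(w[:,0]-539)<110)&(abs(w[:,1]+207)<110)]
print(np.histogram(w[:,2],range(80,180,4)))
E
```

```text
time: 6.95
position: [534.4, -186.3, 176.0]
tool_rot: [-2.472, -1.936, 0.003]
force: [0.8, 0.6, -1.9]
gripper_width: 0.145
time: 7.35
position: [537.2, -207.4, 177.0]
tool_rot: [-2.468, -1.941, -0.001]
force: [0.2, 1.2, -2.7]
gripper_width: 0.149
t 7.35 pos [ 537.2 -207.4  177. ] yaw 76.4 tilt 0.1 F [ 0.2  1.2 -2.7] w 0.149 j7 1.07
shift [0.0008 0.0016 0.002 ] norm 0.003 roll -0.0
(array([0., 0.]), array([0., 0.]), 0.0, 0, 'z', np.float64(nan))
(array([ 53,  95,  41,  34,  43,  42,  48,  23,   0,   0,   0,   0,   0,
         0,   0,   0,   0,   0,   0,   3,  24,  12, 447, 324]), array([ 80,  84,  88,  92,  96, 100, 104, 108, 112, 116, 120, 124, 128,
       132, 136, 140, 144, 148, 152, 156, 160, 164, 168, 172, 176]))
  return _methods._mean(a, axis=axis, dtype=dtype,
  ret = ret.dtype.type(ret / rcount)
```

View pics/s2.png

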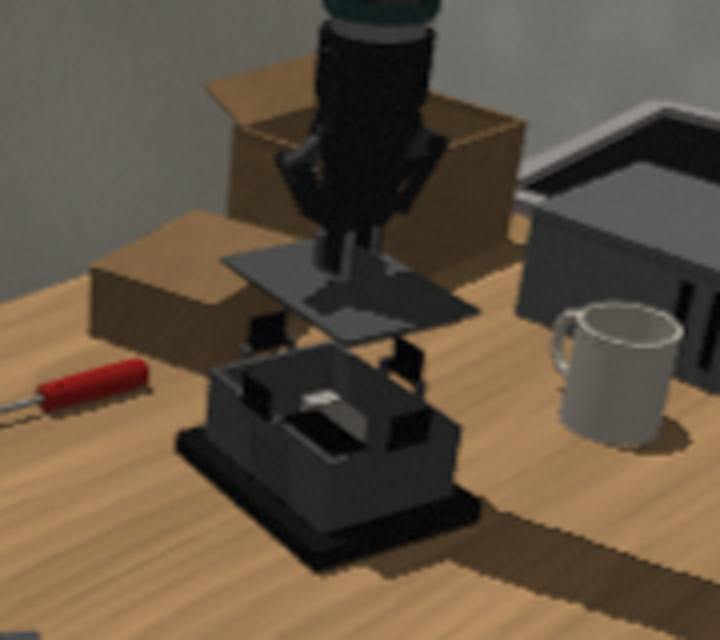

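The lid hangs level over the box, with its plate at crop pixels (225-480, 240-340). I'll compare the held plate with the box, both measured in the same frames.

```bash

python3 - <<'E'
from h import *
W=cloud("side",np.load("s2.npy"));w=W.reshape(-1,3);w=w[(abs(w[:,0]-539)<110)&(abs(w[:,1]+207)<110)]
print("side plate",rect(w[(w[:,2]>166)&(w[:,2]<175)]))
print("side rim",rect(w[(w[:,2]>72)&(w[:,2]<79)]))
q=w[(w[:,2]>84)&(w[:,2]<112)];_,lab,c=cv2.kmeans(q[:,:2].astype(np.float32),4,None,(3,50,.1),10,0);print(c.round(1),c.mean(0))
_,d=snapshot("top");W=cloud("top",d)[150:300,290:420].reshape(-1,3)
w=W[(W[:,2]>164)&(W[:,2]<178)];print("top plate",rect(w))
E
```

```text
side plate (array([ 538. , -204.7]), array([117.3, 158.1]), 75.7, 778, 'z', np.float64(171.8))
side rim (array([ 539.5, -205.8]), array([136.5, 178.7]), 74.5, 289, 'z', np.float64(76.3))
[[ 454.9 -183.8]
 [ 624.1 -225.1]
 [ 553.8 -138.3]
 [ 523.1 -269.3]] [ 538.9829  -204.09476]
top plate (array([ 537.8, -206.7]), array([114.7, 154.7]), 76.6, 1570, 'z', np.float64(170.1))
```

```bash

python3 -m jog '[{"x":0,"y":0.001,"z":0,"roll":0},{"x":0,"y":0,"z":0.03,"roll":0},{"x":0,"y":0,"z":0.03,"roll":0},{"x":0,"y":0,"z":0.015,"roll":0},{"x":0,"y":0,"z":0.005,"roll":0},{"x":0,"y":0,"z":0.003,"roll":0},{"x":0,"y":0,"z":0.003,"roll":0},{"x":0,"y":0,"z":0,"roll":0}]'
python3 to.py 538.4 -207.4 86 76.4
```

```text
time: 8.3
position: [539.1, -210.0, 92.0]
tool_rot: [2.471, 1.938, 0.001]
force: [-0.5, 0.8, -2.7]
gripper_width: 0.144
t 8.3 pos [ 539.1 -210.    92. ] yaw 76.2 tilt 0.1 F [-0.5  0.8 -2.7] w 0.144 j7 0.98
shift [ 0.0023 -0.0013  0.006 ] norm 0.007 roll -0.2
```

```bash

python3 -m jog '[{"x":0.002,"y":-0.001,"z":0,"roll":0},{"x":0,"y":0,"z":0.002,"roll":0},{"x":0,"y":0,"z":0.002,"roll":0},{"x":0,"y":0,"z":0.001,"roll":0},{"x":0,"y":0,"z":0,"roll":0}]'
python3 to.py 538.4 -207.4 86 76.4
python3 -m jog '[{"x":0,"y":0,"z":0.0015,"roll":0},{"x":0,"y":0,"z":0.001,"roll":0},{"x":0,"y":0,"z":0,"roll":0}]'
```

```text
time: 8.8
position: [538.5, -207.6, 86.5]
tool_rot: [2.471, 1.939, 0.001]
force: [-0.9, -0.1, 0.1]
gripper_width: 0.15
t 8.8 pos [ 538.5 -207.6   86.5] yaw 76.2 tilt 0.0 F [-0.9 -0.1  0.1] w 0.15 j7 0.97
shift [ 0.0002 -0.0001  0.0005] norm 0.001 roll -0.2
time: 9.1
position: [538.5, -207.6, 84.0]
tool_rot: [2.471, 1.939, 0.001]
force: [0.6, 0.2, 2.5]
gripper_width: 0.146
```

```bash

python3 -m jog '[{"x":0,"y":0,"z":0,"roll":0},{"x":0,"y":0,"z":0,"roll":0},{"x":0,"y":0,"z":0,"roll":0}]' 0.3
python3 -m jog '[{"x":0,"y":0,"z":-0.01,"roll":0},{"x":0,"y":0,"z":-0.03,"roll":0},{"x":0,"y":0,"z":-0.04,"roll":0},{"x":0,"y":0,"z":-0.04,"roll":0},{"x":0,"y":0,"z":0,"roll":0},{"x":0,"y":0,"z":0,"roll":0}]' 1
python3 - <<'E'
from h import *
p,d=snapshot("side");cv2.imwrite("pics/s3.png",cv2.resize(p[100:260,260:440],None,fx=4,fy=4,interpolation=2))
W=cloud("side",d);w=W.reshape(-1,3);w=w[(abs(w[:,0]-539)<110)&(abs(w[:,1]+207)<110)]
print("side plate",rect(w[(w[:,2]>78)&(w[:,2]<85)]),"rib",rect(w[(w[:,2]>106)&(w[:,2]<114)]))
print(np.histogram(w[:,2],range(70,120,2)))
c=np.array([538.5,-207.0]);a=np.radians(-13.4);ux=np.array([np.cos(a),np.sin(a)]);uy=np.array([-ux[1],ux[0]])
_,d2=snapshot("top");W2=cloud("top",d2).reshape(-1,3)
for nm,X in(("side",w),("top",W2)):
    L=np.c_[(X[:,:2]-c)@ux,(X[:,:2]-c)@uy,X[:,2]]
    pl=L[(abs(L[:,0])<60)&(abs(L[:,1])<45)&(abs(L[:,1])>15)&(L[:,2]>70)&(L[:,2]<90)]
    print(nm,"plane z=ax+by+c",np.linalg.lstsq(np.c_[pl[:,:2],np.ones(len(pl))],pl[:,2],rcond=None)[0].round(4))
    for k,m in dict(a=(L[:,0]>77)&(abs(L[:,1])<22),c=(L[:,0]<-77)&(abs(L[:,1])<22),b=(L[:,1]>57)&(abs(L[:,0])<22),d=(L[:,1]<-57)&(abs(L[:,0])<22)).items():
        q=L[m&(L[:,2]>86)&(L[:,2]<115)&(np.abs(L[:,:2]).max(1)<110)]
        if len(q): print(nm,k,len(q),np.percentile(q,[5,50,95],axis=0).round(1).tolist())
E
```

```text
time: 9.4
position: [537.8, -207.8, 83.6]
tool_rot: [-2.472, -1.939, 0.001]
force: [-0.6, 1.7, -0.2]
gripper_width: 0.351
time: 10.0
position: [538.1, -208.0, 204.8]
tool_rot: [2.471, 1.938, 0.0]
force: [-0.7, -0.7, -2.9]
gripper_width: 0.141
side plate (array([ 540.3, -204.8]), array([137.5, 177.1]), 73.6, 167, 'z', np.float64(79.9)) rib (array([ 539.2, -205.4]), array([131.3, 159.4]), 39.7, 59, 'z', np.float64(107.2))
(array([ 73,  65,  70, 107,  86,  36,  16,  59,  34,  24,  24,  18,  15,
        22,  22,  19,  19,  16,  39,  18,   2,   0,   0,   0]), array([ 70,  72,  74,  76,  78,  80,  82,  84,  86,  88,  90,  92,  94,
        96,  98, 100, 102, 104, 106, 108, 110, 112, 114, 116, 118]))
side plane z=ax+by+c [0. 0. 0.]
side a 70 [[84.2, -13.8, 86.7], [88.7, 1.2, 96.9], [92.0, 17.0, 107.2]]
side c 79 [[-89.4, -15.0, 87.1], [-87.1, 1.6, 99.3], [-84.8, 17.6, 109.0]]
side b 55 [[-15.3, 69.0, 87.8], [0.5, 71.3, 98.4], [15.7, 73.7, 108.4]]
side d 62 [[-15.3, -67.7, 87.3], [-1.1, -64.9, 98.6], [15.8, -61.2, 108.1]]
top plane z=ax+by+c [0. 0. 0.]
top c 32 [[-88.6, -14.5, 87.7], [-87.6, 1.2, 104.7], [-84.8, 16.0, 107.3]]
top b 22 [[-13.7, 67.5, 92.1], [0.5, 69.5, 104.7], [14.9, 70.9, 109.8]]
```

View pics/s3.png

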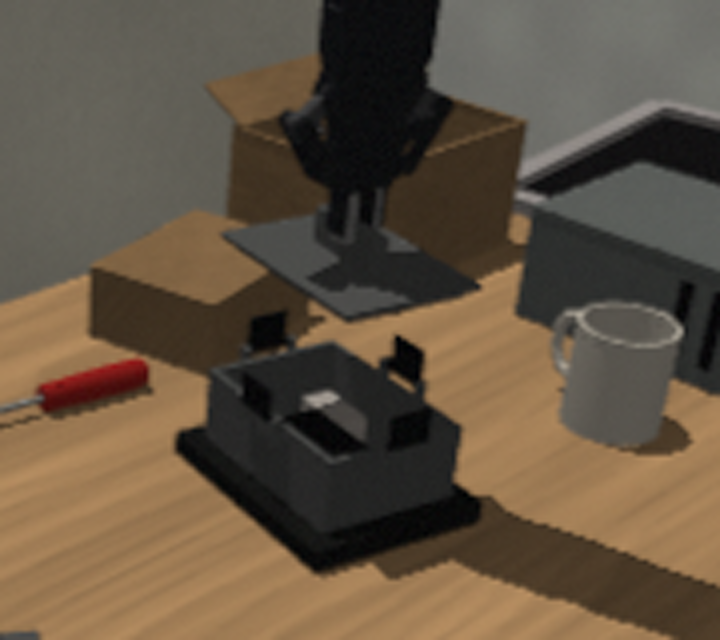

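I closed the gripper at the start of the lift, so it re-gripped the lid. The lid is still held level, and the rib is still in the pads. I'll lower it again.

```bash

python3 -m jog '[{"x":0,"y":0,"z":0.03,"roll":0},{"x":0,"y":0,"z":0.035,"roll":0},{"x":0,"y":0,"z":0.03,"roll":0},{"x":0,"y":0,"z":0.01,"roll":0},{"x":0,"y":0,"z":0.005,"roll":0},{"x":0,"y":0,"z":0,"roll":0}]'
python3 to.py 538.4 -207.5 86 76.4
```

```text
time: 10.7
position: [537.3, -207.4, 93.7]
tool_rot: [-2.47, -1.938, 0.002]
force: [-2.6, 0.0, 3.2]
gripper_width: 0.137
t 10.7 pos [ 537.3 -207.4   93.7] yaw 76.2 tilt 0.1 F [-2.6  0.   3.2] w 0.137 j7 0.98
shift [0.0002 0.0011 0.0077] norm 0.008 roll -0.2
```

```bash

cat > chk.py <<'E'
from h import *
import sys
c=np.array([538.5,-207.0]);a=np.radians(-13.4);ux=np.array([np.cos(a),np.sin(a)]);uy=np.array([-ux[1],ux[0]])
for n in("side","top"):
    p,d=snapshot(n)
    if n=="side": cv2.imwrite(f"pics/{sys.argv[1]}.png",cv2.resize(p[130:260,290:400],None,fx=5,fy=4.6,interpolation=2))
    X=cloud(n,d).reshape(-1,3);X=X[~np.isnan(X[:,0])];L=np.c_[(X[:,:2]-c)@ux,(X[:,:2]-c)@uy,X[:,2]]
    pl=L[(abs(L[:,0])<74)&(abs(L[:,1])<54)&(abs(L[:,1])>14)&(L[:,2]>70)&(L[:,2]<100)]
    f=np.zeros(3)
    for _ in range(4):
        if len(pl)<20: break
        A=np.c_[pl[:,:2],np.ones(len(pl))];f=np.linalg.lstsq(A,pl[:,2],rcond=None)[0];pl=pl[abs(A@f-pl[:,2])<3]
    print(n,"plate n",len(pl),"tilt mrad",(f[:2]*1000).round(1),"z",f[2].round(1),"x range",np.percentile(pl[:,0],[0,100]).round(0) if len(pl) else '')
    for k,m in dict(a=(L[:,0]>50)&(abs(L[:,1])<22),c=(L[:,0]<-50)&(abs(L[:,1])<22),b=(L[:,1]>30)&(abs(L[:,0])<22),d=(L[:,1]<-30)&(abs(L[:,0])<22)).items():
        q=L[m&(L[:,2]>f[2]+5)&(L[:,2]<115)&(np.abs(L[:,0])<110)&(np.abs(L[:,1])<85)]
        if len(q)>3: print(n,k,len(q),np.percentile(q,[5,50,95],axis=0).round(0).tolist())
E
python3 chk.py s4
```

```text
side plate n 454 tilt mrad [ 1.  -3.7] z 78.8 x range [-74.  73.]
side a 58 [[86.0, -13.0, 85.0], [88.0, 3.0, 95.0], [90.0, 16.0, 104.0]]
side c 69 [[-89.0, -13.0, 85.0], [-87.0, 1.0, 95.0], [-85.0, 17.0, 104.0]]
side b 49 [[-14.0, 69.0, 86.0], [-0.0, 71.0, 96.0], [15.0, 74.0, 103.0]]
side d 53 [[-15.0, -67.0, 84.0], [-1.0, -65.0, 95.0], [17.0, -63.0, 104.0]]
top plate n 820 tilt mrad [-1.9  5.1] z 77.5 x range [-74.  74.]
top a 18 [[86.0, 2.0, 83.0], [87.0, 9.0, 94.0], [89.0, 16.0, 104.0]]
top c 36 [[-89.0, -16.0, 83.0], [-87.0, 0.0, 100.0], [-84.0, 17.0, 105.0]]
top b 23 [[-16.0, 67.0, 87.0], [-2.0, 69.0, 101.0], [14.0, 71.0, 104.0]]
top d 17 [[-19.0, -68.0, 85.0], [-9.0, -66.0, 101.0], [-3.0, -65.0, 106.0]]
```

View pics/s4.png

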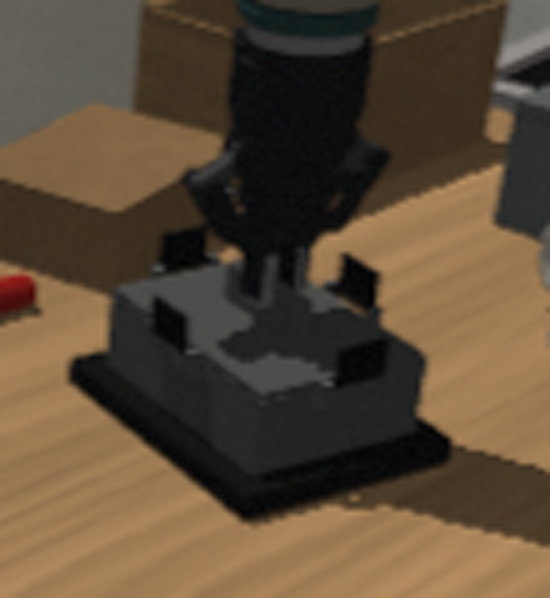

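The lid now sits flat at plate z≈79 with tilt under 5 mrad, and the box has sunk about 4 mm. I'll release, lift with the fingers still open, and then go outside tab a.

```bash

python3 -m jog '[{"x":0,"y":0,"z":0,"roll":0},{"x":0,"y":0,"z":0,"roll":0},{"x":0,"y":0,"z":0,"roll":0},{"x":0,"y":0,"z":-0.01,"roll":0},{"x":0,"y":0,"z":-0.03,"roll":0},{"x":0,"y":0,"z":-0.02,"roll":0}]' 0.2
python3 -m jog '[{"x":0,"y":0.04,"z":0,"roll":0},{"x":0,"y":0.045,"z":0,"roll":0},{"x":0,"y":0.03,"z":0,"roll":0},{"x":0,"y":0,"z":0,"roll":0},{"x":0,"y":0,"z":0,"roll":0}]' 1 60
python3 - <<'E'
import numpy as np
c=np.array([538.7,-205.5]);a=np.radians(-13.4);u=np.array([np.cos(a),np.sin(a)]);v=np.array([-u[1],u[0]])
for n,(x,y) in dict(a=(118,0),b=(0,98),c=(-118,0),d=(0,-98)).items(): print(n,(c+x*u+y*v).round(1))
E
python3 chk.py s5;python3 to.py 653.5 -232.8 97 76.6
```

```text
time: 11.4
position: [538.9, -207.4, 155.9]
tool_rot: [2.471, 1.939, 0.002]
force: [0.2, 0.1, 0.3]
gripper_width: 0.396
time: 11.9
position: [649.8, -234.5, 154.0]
tool_rot: [-2.471, -1.939, -0.001]
force: [0.0, -0.3, -0.4]
gripper_width: 0.003
a [ 653.5 -232.8]
b [ 561.4 -110.2]
c [ 423.9 -178.2]
d [ 516.  -300.8]
side plate n 488 tilt mrad [ 2.7 -2.8] z 81.3 x range [-74.  74.]
side a 56 [[86.0, -11.0, 87.0], [88.0, 2.0, 97.0], [93.0, 17.0, 105.0]]
side c 70 [[-90.0, -13.0, 88.0], [-87.0, 2.0, 97.0], [-85.0, 17.0, 106.0]]
side b 50 [[-16.0, 70.0, 88.0], [-1.0, 71.0, 97.0], [17.0, 73.0, 106.0]]
side d 55 [[-15.0, -67.0, 87.0], [-0.0, -64.0, 97.0], [17.0, -62.0, 106.0]]
top plate n 1342 tilt mrad [0.4 1.8] z 79.4 x range [-74.  74.]
top a 38 [[86.0, -15.0, 88.0], [87.0, -0.0, 100.0], [90.0, 14.0, 106.0]]
top c 32 [[-89.0, -14.0, 88.0], [-88.0, 1.0, 102.0], [-85.0, 16.0, 106.0]]
top b 26 [[-19.0, 56.0, 85.0], [-2.0, 69.0, 103.0], [14.0, 71.0, 106.0]]
top d 37 [[-15.0, -69.0, 86.0], [2.0, -66.0, 102.0], [16.0, -65.0, 106.0]]
t 12.0 pos [ 648.7 -234.8  154. ] yaw 76.3 tilt 0.1 F [ 0.3 -0.2  0. ] w 0.001 j7 1.14
shift [0.0031 0.0042 0.057 ] norm 0.057 roll -0.3
```

View pics/s5.png

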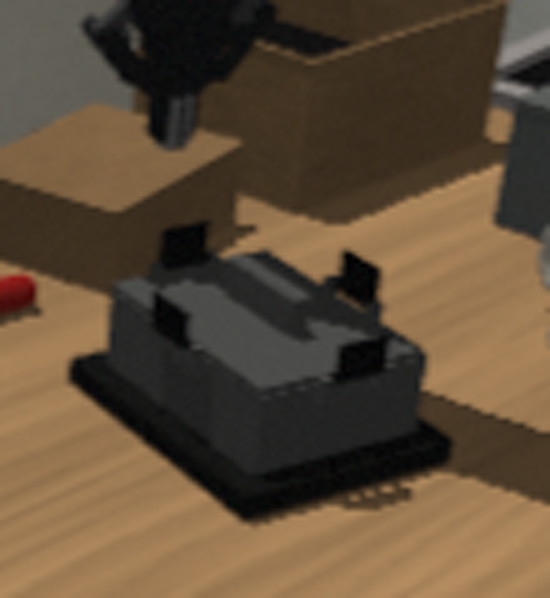

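The lid is released and sits flat, with plate tilt under 3 mrad, and all four tabs are upright. Before descending I check the clearance to the carton behind tab a.

```bash
python3 - <<'E'
from h import *
W=cloud("top",np.load("top0.npy")).reshape(-1,3)
w=W[(abs(W[:,0]-653)<60)&(abs(W[:,1]+233)<75)&(W[:,2]>5)]
print(w.max(0).round()); q=w[(w[:,0]>640)];print(len(q),q.min(0).round(),q.max(0).round())
E
python3 to.py 645 -231 97 76.6
```

```text
[ 648. -158.  110.]
16 [ 640. -187.   15.] [ 648. -158.   21.]
t 12.0 pos [ 648.7 -234.8  154. ] yaw 76.3 tilt 0.1 F [ 0.3 -0.2  0. ] w 0.001 j7 1.14
shift [ 0.0028 -0.0045  0.0571] norm 0.057 roll -0.3
```

```bash

python3 -m jog '[{"x":0.003,"y":0,"z":0.02,"roll":0},{"x":0,"y":0,"z":0.03,"roll":0},{"x":0,"y":0,"z":0.006,"roll":0},{"x":0,"y":-0.005,"z":0,"roll":0},{"x":0,"y":-0.004,"z":0,"roll":0},{"x":0,"y":0,"z":0,"roll":0}]'
cat > loc.py <<'E'
# tip in box frame (x,y) and height over hinge line at rest; force in box frame
from h import *
s=sense();c=np.array([538.7,-205.5]);a=np.radians(-13.4);M=np.array([[np.cos(a),np.sin(a)],[-np.sin(a),np.cos(a)]])
print("t",round(s["time"],2),"local",(M@(s["position"][:2]-c)).round(1),"z",s["position"][2].round(1),"F",(M@s["force"][:2]).round(1),s["force"][2].round(1))
E
python3 loc.py
python3 -m jog '[{"x":0,"y":-0.004,"z":0,"roll":0},{"x":0,"y":-0.004,"z":0,"roll":0},{"x":0,"y":-0.003,"z":0,"roll":0},{"x":0,"y":0,"z":0,"roll":0}]' >/dev/null
python3 loc.py
```

```text
time: 12.6
position: [641.8, -230.1, 99.5]
tool_rot: [2.471, 1.938, 0.001]
force: [0.4, -0.5, 0.0]
gripper_width: 0.002
t 12.6 local [106.  -0.] z 99.5 F [ 0.6 -0.4] 0.0
t 13.0 local [96.7  0.1] z 99.1 F [4.8 0. ] 0.2
```

```bash

python3 -m jog '[{"x":0,"y":-0.003,"z":0,"roll":0},{"x":0,"y":-0.003,"z":0,"roll":0},{"x":0,"y":-0.003,"z":0,"roll":0},{"x":0,"y":-0.003,"z":0.001,"roll":0},{"x":0,"y":0,"z":0,"roll":0}]' >/dev/null
python3 loc.py
python3 -m jog '[{"x":0,"y":-0.003,"z":0.001,"roll":0},{"x":0,"y":-0.003,"z":0.0015,"roll":0},{"x":0,"y":-0.003,"z":0.002,"roll":0},{"x":0,"y":-0.003,"z":0.0025,"roll":0},{"x":0,"y":0,"z":0,"roll":0}]' >/dev/null
python3 loc.py
```

```text
t 13.5 local [86.4  0.3] z 98.4 F [ 7.4 -0.3] 0.6
t 14.0 local [73.4  0.6] z 91.3 F [ 4.7 -0.1] 3.4
```

```bash

python3 -m jog '[{"x":0,"y":-0.003,"z":0.002,"roll":0},{"x":0,"y":-0.001,"z":0.002,"roll":0},{"x":0,"y":0,"z":0.002,"roll":0},{"x":0,"y":0,"z":0,"roll":0}]' >/dev/null
python3 loc.py
python3 -m jog '[{"x":0,"y":0,"z":0.0015,"roll":0},{"x":0,"y":0,"z":0.0015,"roll":0},{"x":0,"y":0,"z":0,"roll":0}]' >/dev/null
python3 loc.py
```

```text
t 14.4 local [66.   0.5] z 83.4 F [1.2 0.6] 1.9
t 14.7 local [66.1  0.5] z 80.5 F [-1.9  1.3] 5.9
```

```bash

for i in 1; do python3 -m jog '[{"x":0,"y":0,"z":0.001,"roll":0},{"x":0,"y":0,"z":0.001,"roll":0},{"x":0,"y":0,"z":0,"roll":0}]' >/dev/null
python3 loc.py;done
python3 -m jog '[{"x":0,"y":0,"z":0.001,"roll":0},{"x":0,"y":0,"z":0.001,"roll":0},{"x":0,"y":0,"z":0,"roll":0}]' >/dev/null
python3 loc.py
```

```text
t 15.0 local [66.1  0.4] z 78.9 F [-2.8  0.4] 7.0
t 15.3 local [66.1  0.5] z 77.1 F [-2.   1.1] 9.1
```

```bash

python3 -m jog '[{"x":0,"y":0,"z":0.0015,"roll":0},{"x":0,"y":0,"z":0.001,"roll":0},{"x":0,"y":0,"z":0,"roll":0}]' >/dev/null
python3 loc.py
python3 -m jog '[{"x":0,"y":0,"z":0.001,"roll":0},{"x":0,"y":0,"z":0.001,"roll":0},{"x":0,"y":0,"z":0,"roll":0}]' >/dev/null
python3 loc.py
python3 -m jog '[{"x":0,"y":0,"z":0.001,"roll":0},{"x":0,"y":0,"z":0.001,"roll":0},{"x":0,"y":0,"z":0,"roll":0}]' >/dev/null
python3 loc.py; python3 chk.py s6
```

```text
t 15.6 local [66.1  0.5] z 75.0 F [-2.5  0.8] 11.1
t 15.9 local [66.1  0.5] z 73.2 F [-4.6  0.9] 12.7
t 16.2 local [66.1  0.5] z 71.9 F [-4.8 -0.3] 15.9
side plate n 9 tilt mrad [141.9 -32.2] z 76.5 x range [-71.  72.]
side a 89 [[52.0, -8.0, 84.0], [57.0, 11.0, 98.0], [68.0, 18.0, 113.0]]
side c 43 [[-89.0, -16.0, 83.0], [-87.0, 1.0, 87.0], [-85.0, 18.0, 94.0]]
side b 31 [[-16.0, 69.0, 83.0], [-2.0, 72.0, 87.0], [14.0, 73.0, 92.0]]
side d 29 [[-14.0, -67.0, 84.0], [-1.0, -65.0, 88.0], [16.0, -62.0, 93.0]]
top plate n 8 tilt mrad [91.8 53.4] z 74.4 x range [-57.   7.]
top a 18 [[53.0, 0.0, 81.0], [54.0, 7.0, 91.0], [59.0, 17.0, 110.0]]
top c 25 [[-89.0, -15.0, 84.0], [-87.0, 1.0, 89.0], [-85.0, 15.0, 91.0]]
top b 22 [[-15.0, 67.0, 82.0], [-2.0, 69.0, 90.0], [15.0, 71.0, 92.0]]
top d 27 [[-15.0, -69.0, 81.0], [1.0, -66.0, 89.0], [16.0, -65.0, 94.0]]
```

View pics/s6.png

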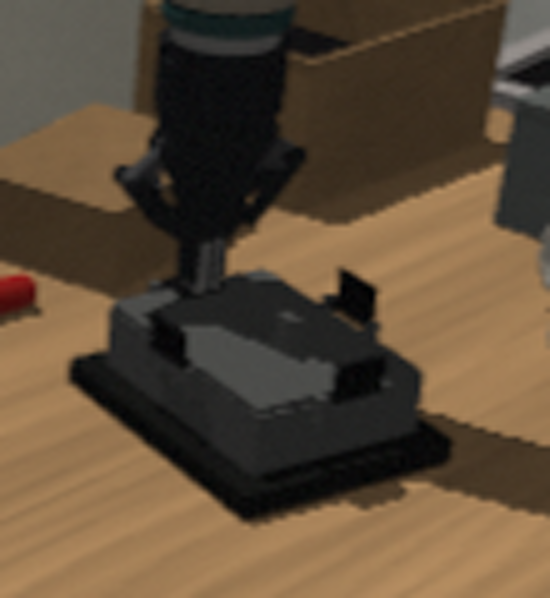

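Tab a is folded over under the tip at crop pixel (200,290), and the whole box has sunk about 12 mm. I'll keep pressing until the foam packs hard.

```bash

for i in 1; do python3 -m jog '[{"x":0,"y":0,"z":0.001,"roll":0},{"x":0,"y":0,"z":0.001,"roll":0},{"x":0,"y":0,"z":0,"roll":0}]' >/dev/null
python3 loc.py;done
python3 -m jog '[{"x":0,"y":0,"z":0.001,"roll":0},{"x":0,"y":0,"z":0.001,"roll":0},{"x":0,"y":0,"z":0,"roll":0}]' >/dev/null
python3 loc.py
python3 -m jog '[{"x":0,"y":0,"z":0.001,"roll":0},{"x":0,"y":0,"z":0,"roll":0}]' >/dev/null
python3 loc.py
```

```text
t 16.6 local [66.2  0.5] z 71.7 F [-8.5 -0.7] 28.4
t 16.9 local [66.2  0.5] z 71.4 F [-12.7  -1. ] 38.3
t 17.1 local [66.2  0.5] z 71.3 F [-15.3  -0.9] 43.9
```

The foam packed hard at z≈71.7 and the force reached 44 N. I'll lift off and check the tab.

```bash

python3 -m jog '[{"x":0,"y":0,"z":-0.01,"roll":0},{"x":0,"y":0,"z":-0.02,"roll":0},{"x":0,"y":0,"z":-0.03,"roll":0},{"x":0,"y":0,"z":-0.02,"roll":0},{"x":0,"y":0,"z":0,"roll":0}]' >/dev/null
cat > tabs.py <<'E'
# tab angle from depth: for folded tabs the height of black plate over the lid
from h import *
c=np.array([538.7,-205.5]);a=np.radians(-13.4);ux=np.array([np.cos(a),np.sin(a)]);uy=np.array([-ux[1],ux[0]])
for n in("side","top"):
    p,d=snapshot(n);X=cloud(n,d).reshape(-1,3);g=p.reshape(-1,3).max(1);k=~np.isnan(X[:,0]);X=X[k];g=g[k]
    L=np.c_[(X[:,:2]-c)@ux,(X[:,:2]-c)@uy,X[:,2]]
    pl=L[(abs(L[:,0])<50)&(abs(L[:,1])<30)&(abs(L[:,1])>14)&(L[:,2]>60)&(L[:,2]<100)];z0=np.median(pl[:,2]) if len(pl) else np.nan
    print(n,"lid z",z0.round(1),len(pl))
    for t,(h,ax,sg) in dict(a=(83,0,1),b=(63,1,1),c=(83,0,-1),d=(63,1,-1)).items():
        r=h-sg*L[:,ax];w=abs(L[:,1-ax])<15;q=w&(r>-14)&(r<28)&(L[:,2]>z0-4)&(L[:,2]<z0+32)
        hi=L[q&(r<1)&(L[:,2]>z0+12)];fl=q&(r>4)&(r<24)&(L[:,2]<z0+15)
        s="upright pts %d"%len(hi)
        if fl.sum()>8:
            f=np.polyfit(r[fl],L[fl][:,2]-z0,1);s+="; flat pts %d: dz(r=4)=%.1f dz(r=24)=%.1f slope %.2f grey %d"%(fl.sum(),np.polyval(f,4),np.polyval(f,24),f[0],np.median(g[fl]))
        print("  ",t,s)
E
python3 tabs.py; python3 loc.py
```

```text
side lid z 81.3 125
   a upright pts 0; flat pts 42: dz(r=4)=4.9 dz(r=24)=2.2 slope -0.13 grey 18
   b upright pts 30; flat pts 29: dz(r=4)=-0.4 dz(r=24)=-0.4 slope 0.00 grey 76
   c upright pts 42; flat pts 14: dz(r=4)=-0.2 dz(r=24)=-0.2 slope 0.00 grey 76
   d upright pts 32; flat pts 24: dz(r=4)=0.3 dz(r=24)=-0.4 slope -0.04 grey 34
top lid z 79.3 420
   a upright pts 0; flat pts 67: dz(r=4)=5.6 dz(r=24)=3.4 slope -0.11 grey 60
   b upright pts 18; flat pts 65: dz(r=4)=-0.2 dz(r=24)=0.5 slope 0.03 grey 124
   c upright pts 22; flat pts 66: dz(r=4)=-0.5 dz(r=24)=0.6 slope 0.06 grey 120
   d upright pts 24; flat pts 74: dz(r=4)=-0.3 dz(r=24)=0.3 slope 0.03 grey 65
t 17.7 local [66.2 -0.3] z 144.5 F [-0.1 -0.8] -0.1
```

Tab a is flat, with dz about 5 mm as expected. Tab b is next: TCP to local (0,98).

```bash

python3 -m jog '[{"x":0.03,"y":-0.02,"z":0,"roll":0},{"x":0.035,"y":-0.023,"z":0,"roll":0},{"x":0.033,"y":-0.023,"z":0,"roll":0},{"x":0,"y":0,"z":0,"roll":0},{"x":0,"y":0,"z":0,"roll":0}]'>/dev/null; python3 loc.py
python3 -m jog '[{"x":0,"y":0,"z":0.02,"roll":0},{"x":0,"y":0,"z":0.02,"roll":0},{"x":0,"y":0,"z":0.005,"roll":0},{"x":0,"y":0,"z":0,"roll":0}]'>/dev/null; python3 loc.py
```

```text
t 18.2 local [ 0.3 99. ] z 144.0 F [ 0.7 -0.6] -0.3
t 18.6 local [ 1.1 97.5] z 98.9 F [-0.9 -0.5] -0.2
```

```bash

python3 -m jog '[{"x":-0.006,"y":0,"z":0,"roll":0},{"x":-0.005,"y":0,"z":0,"roll":0},{"x":-0.004,"y":0,"z":0,"roll":0},{"x":-0.003,"y":0,"z":0,"roll":0},{"x":-0.002,"y":0,"z":0,"roll":0},{"x":0,"y":0,"z":0,"roll":0}]'>/dev/null; python3 loc.py
python3 -m jog '[{"x":-0.003,"y":0,"z":0,"roll":0},{"x":-0.003,"y":0,"z":0,"roll":0},{"x":-0.003,"y":0,"z":0,"roll":0},{"x":0,"y":0,"z":0,"roll":0}]'>/dev/null; python3 loc.py
```

```text
t 19.2 local [ 1.5 78.2] z 100.5 F [-0.2 -0.3] -0.5
t 19.6 local [ 1.5 70.6] z 100.5 F [0.5 3.9] 0.8
```

```bash

python3 -m jog '[{"x":-0.003,"y":0,"z":0.001,"roll":0},{"x":-0.003,"y":0,"z":0.0005,"roll":0},{"x":-0.003,"y":0,"z":0.001,"roll":0},{"x":-0.003,"y":0,"z":0.001,"roll":0},{"x":0,"y":0,"z":0,"roll":0}]'>/dev/null; python3 loc.py
python3 -m jog '[{"x":-0.003,"y":0,"z":0.002,"roll":0},{"x":-0.003,"y":0,"z":0.002,"roll":0},{"x":-0.003,"y":0,"z":0.0025,"roll":0},{"x":0,"y":0,"z":0,"roll":0}]'>/dev/null; python3 loc.py
```

```text
t 20.1 local [ 1.5 60.7] z 97.3 F [-1.3  7.3] 3.8
t 20.5 local [ 1.6 51.6] z 90.8 F [-1.1  6.1] 4.4
```

```bash

python3 -m jog '[{"x":-0.003,"y":0,"z":0.002,"roll":0},{"x":-0.002,"y":0,"z":0.0025,"roll":0},{"x":0,"y":0,"z":0.0025,"roll":0},{"x":0,"y":0,"z":0.0025,"roll":0},{"x":0,"y":0,"z":0,"roll":0}]'>/dev/null; python3 loc.py
python3 -m jog '[{"x":0,"y":0,"z":0.002,"roll":0},{"x":0,"y":0,"z":0.002,"roll":0},{"x":0,"y":0,"z":0.002,"roll":0},{"x":0,"y":0,"z":0,"roll":0}]'>/dev/null; python3 loc.py
```

```text
t 21.0 local [ 1.8 43.6] z 81.0 F [0.9 1.9] 5.5
t 21.4 local [ 1.9 43.6] z 75.7 F [-1.2  1. ] 10.4
```

Same signature as tab a. The packed point should be at about z 71.7.

```bash

python3 -m jog '[{"x":0,"y":0,"z":0.0015,"roll":0},{"x":0,"y":0,"z":0.0015,"roll":0},{"x":0,"y":0,"z":0.001,"roll":0},{"x":0,"y":0,"z":0,"roll":0}]'>/dev/null; python3 loc.py
python3 -m jog '[{"x":0,"y":0,"z":0.001,"roll":0},{"x":0,"y":0,"z":0.001,"roll":0},{"x":0,"y":0,"z":0,"roll":0}]'>/dev/null; python3 loc.py
```

```text
t 21.8 local [ 1.9 43.6] z 72.2 F [-2.1  1.8] 13.3
t 22.1 local [ 1.9 43.6] z 71.7 F [-5.5  1. ] 25.0
```

```bash

python3 -m jog '[{"x":0,"y":0,"z":0.001,"roll":0},{"x":0,"y":0,"z":0.001,"roll":0},{"x":0,"y":0,"z":0,"roll":0}]'>/dev/null; python3 loc.py
python3 -m jog '[{"x":0,"y":0,"z":0.001,"roll":0},{"x":0,"y":0,"z":0,"roll":0}]'>/dev/null; python3 loc.py
python3 -m jog '[{"x":0,"y":0,"z":-0.01,"roll":0},{"x":0,"y":0,"z":-0.02,"roll":0},{"x":0,"y":0,"z":-0.03,"roll":0},{"x":0,"y":0,"z":-0.02,"roll":0},{"x":0,"y":0,"z":0,"roll":0}]' >/dev/null
python3 tabs.py; python3 loc.py
```

```text
t 22.4 local [ 2.  43.6] z 71.4 F [-9.1  0.2] 39.5
t 22.6 local [ 2.  43.6] z 71.3 F [-10.6   0.4] 46.8
side lid z 81.3 123
   a upright pts 0; flat pts 38: dz(r=4)=5.0 dz(r=24)=3.4 slope -0.08 grey 18
   b upright pts 0; flat pts 42: dz(r=4)=4.2 dz(r=24)=3.9 slope -0.02 grey 18
   c upright pts 43; flat pts 14: dz(r=4)=0.5 dz(r=24)=-0.3 slope -0.04 grey 34
   d upright pts 33; flat pts 26: dz(r=4)=-0.7 dz(r=24)=0.1 slope 0.04 grey 77
top lid z 79.2 239
   a upright pts 0
   b upright pts 0; flat pts 56: dz(r=4)=5.6 dz(r=24)=4.7 slope -0.05 grey 68
   c upright pts 25; flat pts 66: dz(r=4)=-1.1 dz(r=24)=0.9 slope 0.10 grey 66
   d upright pts 11; flat pts 41: dz(r=4)=-0.4 dz(r=24)=0.7 slope 0.06 grey 115
t 23.2 local [ 0.7 42.2] z 145.3 F [0.1 0.6] -1.0
```

Tab b is shut. Now tab c: start at local (-114,0), contact at about -98.

```bash

python3 -m jog '[{"x":-0.014,"y":-0.035,"z":0,"roll":0},{"x":-0.014,"y":-0.042,"z":0,"roll":0},{"x":-0.014,"y":-0.038,"z":0,"roll":0},{"x":0,"y":0,"z":0,"roll":0},{"x":0,"y":0,"z":0,"roll":0}]'>/dev/null; python3 loc.py
python3 -m jog '[{"x":0,"y":0,"z":0.02,"roll":0},{"x":0,"y":0,"z":0.02,"roll":0},{"x":0,"y":0,"z":0.006,"roll":0},{"x":0,"y":0,"z":0,"roll":0}]'>/dev/null; python3 loc.py
```

```text
t 23.7 local [-115.2    1.4] z 145.0 F [0.9 0.2] 0.7
t 24.1 local [-113.8    3.1] z 98.9 F [0.3 1. ] 0.8
```

```bash

python3 -m jog '[{"x":0,"y":0.005,"z":0,"roll":0},{"x":0,"y":0.005,"z":0,"roll":0},{"x":0,"y":0.003,"z":0,"roll":0},{"x":0,"y":0.003,"z":0,"roll":0},{"x":0,"y":0,"z":0,"roll":0}]'>/dev/null; python3 loc.py
```

```text
t 24.6 local [-97.6   2.3] z 100.0 F [-0.1  0.1] 0.2
```

```bash

python3 -m jog '[{"x":0,"y":0.003,"z":0.0005,"roll":0},{"x":0,"y":0.003,"z":0.0005,"roll":0},{"x":0,"y":0.003,"z":0,"roll":0},{"x":0,"y":0,"z":0,"roll":0}]'>/dev/null; python3 loc.py
python3 -m jog '[{"x":0,"y":0.003,"z":0.001,"roll":0},{"x":0,"y":0.003,"z":0.001,"roll":0},{"x":0,"y":0.003,"z":0.0015,"roll":0},{"x":0,"y":0,"z":0,"roll":0}]'>/dev/null; python3 loc.py
python3 -m jog '[{"x":0,"y":0.003,"z":0.002,"roll":0},{"x":0,"y":0.003,"z":0.002,"roll":0},{"x":0,"y":0.003,"z":0.0025,"roll":0},{"x":0,"y":0,"z":0,"roll":0}]'>/dev/null; python3 loc.py
```

```text
t 25.0 local [-90.5   2.2] z 98.4 F [-5.3  1.3] 2.0
t 25.4 local [-82.5   2.2] z 94.7 F [-7.1  0.6] 4.8
t 25.8 local [-73.5   2.2] z 88.1 F [-6.4  1.4] 5.2
```

```bash

python3 -m jog '[{"x":0,"y":0.003,"z":0.0015,"roll":0},{"x":0,"y":0.003,"z":0.0015,"roll":0},{"x":0,"y":0.001,"z":0.0025,"roll":0},{"x":0,"y":0,"z":0.0025,"roll":0},{"x":0,"y":0,"z":0,"roll":0}]'>/dev/null; python3 loc.py
python3 -m jog '[{"x":0,"y":0,"z":0.002,"roll":0},{"x":0,"y":0,"z":0.002,"roll":0},{"x":0,"y":0,"z":0.002,"roll":0},{"x":0,"y":0,"z":0,"roll":0}]'>/dev/null; python3 loc.py
```

```text
t 26.3 local [-63.    2.1] z 80.9 F [-2.  -0.5] 4.9
t 26.7 local [-63.    2.1] z 75.5 F [-2.4 -0.5] 9.8
```

```bash

python3 -m jog '[{"x":0,"y":0,"z":0.0015,"roll":0},{"x":0,"y":0,"z":0.0015,"roll":0},{"x":0,"y":0,"z":0.001,"roll":0},{"x":0,"y":0,"z":0,"roll":0}]'>/dev/null; python3 loc.py
python3 -m jog '[{"x":0,"y":0,"z":0.001,"roll":0},{"x":0,"y":0,"z":0.001,"roll":0},{"x":0,"y":0,"z":0,"roll":0}]'>/dev/null; python3 loc.py
```

```text
t 27.1 local [-63.    2.1] z 72.0 F [-2.5 -0.6] 13.9
t 27.4 local [-62.9   2.1] z 71.6 F [-6.1  0.2] 28.9
```

```bash

python3 -m jog '[{"x":0,"y":0,"z":0.001,"roll":0},{"x":0,"y":0,"z":0.001,"roll":0},{"x":0,"y":0,"z":0,"roll":0}]'>/dev/null; python3 loc.py
```

```text
t 27.7 local [-62.8   2.1] z 71.2 F [-10.3  -2.5] 45.8
```

Tab c got the same press. I'll lift, check it, and go to tab d with a start at local (0,-98).

```bash

python3 -m jog '[{"x":0,"y":0,"z":-0.01,"roll":0},{"x":0,"y":0,"z":-0.02,"roll":0},{"x":0,"y":0,"z":-0.03,"roll":0},{"x":0,"y":0,"z":-0.02,"roll":0},{"x":0,"y":0,"z":0,"roll":0}]' >/dev/null
python3 tabs.py
python3 -m jog '[{"x":-0.03,"y":0.02,"z":0,"roll":0},{"x":-0.035,"y":0.022,"z":0,"roll":0},{"x":-0.035,"y":0.021,"z":0,"roll":0},{"x":0,"y":0,"z":0,"roll":0},{"x":0,"y":0,"z":0,"roll":0}]'>/dev/null; python3 loc.py
```

```text
side lid z 81.2 127
   a upright pts 0; flat pts 39: dz(r=4)=5.4 dz(r=24)=2.6 slope -0.14 grey 18
   b upright pts 0; flat pts 39: dz(r=4)=4.6 dz(r=24)=4.5 slope -0.00 grey 19
   c upright pts 0; flat pts 35: dz(r=4)=4.9 dz(r=24)=5.4 slope 0.03 grey 16
   d upright pts 26; flat pts 26: dz(r=4)=-0.5 dz(r=24)=0.2 slope 0.04 grey 77
top lid z 79.3 157
   a upright pts 0; flat pts 80: dz(r=4)=5.4 dz(r=24)=4.5 slope -0.05 grey 63
   b upright pts 0; flat pts 82: dz(r=4)=4.9 dz(r=24)=4.8 slope -0.00 grey 68
   c upright pts 0; flat pts 51: dz(r=4)=6.0 dz(r=24)=4.1 slope -0.09 grey 59
   d upright pts 0
t 28.8 local [ -2.4 -98.9] z 145.0 F [-0.3  0.2] 0.2
```

```bash

python3 -m jog '[{"x":0,"y":0.002,"z":0.02,"roll":0},{"x":0,"y":0,"z":0.02,"roll":0},{"x":0,"y":0,"z":0.005,"roll":0},{"x":0,"y":0,"z":0,"roll":0}]'>/dev/null; python3 loc.py
python3 -m jog '[{"x":0.006,"y":0,"z":0,"roll":0},{"x":0.005,"y":0,"z":0,"roll":0},{"x":0.004,"y":0,"z":0,"roll":0},{"x":0.004,"y":0,"z":0,"roll":0},{"x":0.002,"y":0,"z":0,"roll":0},{"x":0,"y":0,"z":0,"roll":0}]'>/dev/null; python3 loc.py
```

```text
t 29.2 local [ -0.8 -96.9] z 100.8 F [-0.2 -1. ] 0.3
t 29.8 local [  0.7 -77.6] z 102.1 F [ 0.  -0.6] 0.6
```

```bash

python3 -m jog '[{"x":0.003,"y":0,"z":0,"roll":0},{"x":0.003,"y":0,"z":0,"roll":0},{"x":0.003,"y":0,"z":0.0005,"roll":0},{"x":0,"y":0,"z":0,"roll":0}]'>/dev/null; python3 loc.py
```

```text
t 30.2 local [  0.7 -70.1] z 101.5 F [-0.  -5.3] 1.2
```

```bash

python3 -m jog '[{"x":0.003,"y":0,"z":0.001,"roll":0},{"x":0.003,"y":0,"z":0.001,"roll":0},{"x":0.003,"y":0,"z":0.001,"roll":0},{"x":0.003,"y":0,"z":0.001,"roll":0},{"x":0,"y":0,"z":0,"roll":0}]'>/dev/null; python3 loc.py
python3 -m jog '[{"x":0.003,"y":0,"z":0.002,"roll":0},{"x":0.003,"y":0,"z":0.002,"roll":0},{"x":0.003,"y":0,"z":0.0025,"roll":0},{"x":0,"y":0,"z":0,"roll":0}]'>/dev/null; python3 loc.py
```

```text
t 30.7 local [  0.6 -59.8] z 97.4 F [ 0.9 -7.3] 2.4
t 31.1 local [  0.6 -47.2] z 91.0 F [ 0.  -2.7] 4.3
```

```bash

python3 -m jog '[{"x":0.003,"y":0,"z":0.002,"roll":0},{"x":0.002,"y":0,"z":0.0025,"roll":0},{"x":0,"y":0,"z":0.0025,"roll":0},{"x":0,"y":0,"z":0.0025,"roll":0},{"x":0,"y":0,"z":0,"roll":0}]'>/dev/null; python3 loc.py
```

```text
t 31.6 local [  0.9 -40.6] z 81.1 F [-0.5  1.4] 4.7
```

```bash

python3 -m jog '[{"x":-0.001,"y":0,"z":0.002,"roll":0},{"x":-0.001,"y":0,"z":0.002,"roll":0},{"x":0,"y":0,"z":0.002,"roll":0},{"x":0,"y":0,"z":0,"roll":0}]'>/dev/null; python3 loc.py
python3 -m jog '[{"x":0,"y":0,"z":0.0015,"roll":0},{"x":0,"y":0,"z":0.0015,"roll":0},{"x":0,"y":0,"z":0.001,"roll":0},{"x":0,"y":0,"z":0,"roll":0}]'>/dev/null; python3 loc.py
```

```text
t 32.0 local [  0.9 -40.8] z 75.9 F [-1.8  4.4] 10.3
t 32.4 local [  0.9 -40.8] z 72.5 F [-2.9  4.8] 13.7
```

```bash

python3 -m jog '[{"x":0,"y":0,"z":0.001,"roll":0},{"x":0,"y":0,"z":0.001,"roll":0},{"x":0,"y":0,"z":0,"roll":0}]'>/dev/null; python3 loc.py
```

```text
t 32.7 local [  1.  -40.7] z 71.6 F [-4.7  5.1] 19.6
```

```bash

python3 -m jog '[{"x":0,"y":0,"z":0.001,"roll":0},{"x":0,"y":0,"z":0.001,"roll":0},{"x":0,"y":0,"z":0,"roll":0}]'>/dev/null; python3 loc.py
python3 -m jog '[{"x":0,"y":0,"z":0.001,"roll":0},{"x":0,"y":0,"z":0.0005,"roll":0},{"x":0,"y":0,"z":0,"roll":0}]'>/dev/null; python3 loc.py
```

```text
t 33.0 local [  1.1 -40.8] z 71.2 F [-9.1  4.1] 33.5
t 33.3 local [  1.2 -40.8] z 71.0 F [-11.4   4.2] 43.0
```

```bash

python3 -m jog '[{"x":0,"y":0,"z":-0.01,"roll":0},{"x":0,"y":0,"z":-0.02,"roll":0},{"x":0,"y":0,"z":-0.03,"roll":0},{"x":0,"y":0,"z":-0.04,"roll":0},{"x":-0.04,"y":-0.03,"z":-0.01,"roll":0},{"x":-0.04,"y":-0.03,"z":0,"roll":0},{"x":-0.04,"y":-0.03,"z":0,"roll":0},{"x":0,"y":0,"z":0,"roll":0},{"x":0,"y":0,"z":0,"roll":0}]'>/dev/null
python3 tabs.py; python3 loc.py; python3 - <<'E'
from h import *
p,d=snapshot("side");cv2.imwrite("pics/s7.png",cv2.resize(p[140:270,270:420],None,fx=4.5,fy=4.5,interpolation=2))
p,d=snapshot("top");cv2.imwrite("pics/t7.png",p)
E
```

```text
side lid z 81.4 122
   a upright pts 0; flat pts 40: dz(r=4)=5.8 dz(r=24)=2.4 slope -0.17 grey 18
   b upright pts 0; flat pts 43: dz(r=4)=4.5 dz(r=24)=4.1 slope -0.02 grey 18
   c upright pts 0; flat pts 43: dz(r=4)=4.5 dz(r=24)=4.5 slope 0.00 grey 18
   d upright pts 0; flat pts 38: dz(r=4)=4.9 dz(r=24)=3.4 slope -0.08 grey 18
top lid z 79.1 422
   a upright pts 0; flat pts 82: dz(r=4)=5.5 dz(r=24)=4.5 slope -0.05 grey 64
   b upright pts 0; flat pts 80: dz(r=4)=5.6 dz(r=24)=4.8 slope -0.04 grey 69
   c upright pts 0; flat pts 80: dz(r=4)=5.8 dz(r=24)=5.5 slope -0.02 grey 66
   d upright pts 0; flat pts 81: dz(r=4)=5.3 dz(r=24)=4.4 slope -0.05 grey 63
t 34.3 local [ -88.9 -161.5] z 175.5 F [0.6 0.2] 0.4
```

View pics/s7.png

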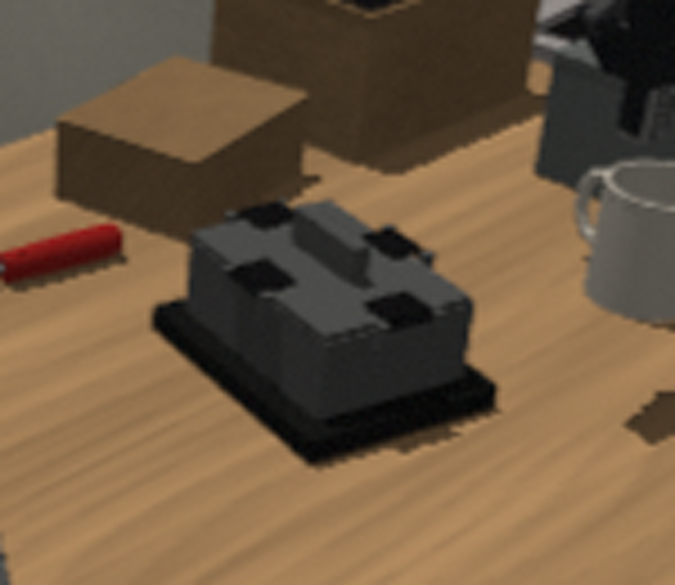

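View pics/t7.png

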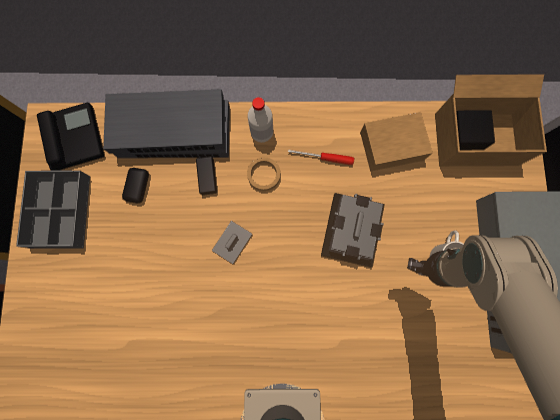

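In both views all four tabs lie flat on the lid (side crop pixels (265,212), (395,240), (262,275), (400,308)). Everything else is where it started, and the arm is clear. I'll hand in.

```bash
python3 -c "
from workcell import *
print(hand_in())"
```

```text
the job is handed in; nothing more can be done
None
```

The large lid is seated flat on the box, all four snap tabs (a, b, c, d) are shut, and I handed the job in at about 34 s of robot time.

**Pressing:** I folded each tab in from outside and pressed it until the foam packed hard. The highest vertical force I read was 43–47 N per tab (up to about 48 N with the sideways part), below the 60 N crack limit. I felt no distinct click, so I took a tab lying flat after I let go as the sign that it had engaged.

**Last checks:** With the gripper well clear, depth from both cameras showed no tab upright. All four lay about 5 mm above the lid plate, as they should when shut, and none rose toward its nose. Some of the fitted slopes were slightly negative, down to -0.17 for tab a in the side view, which I put down to depth noise. In the last pictures everything else was where it started.

**One slip:** After the first placement I commanded the gripper to close as it lifted, so it picked the lid up again. I lowered it a second time and checked that it was level (tilt under 3 mrad) before folding any tab.

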